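Click the listening unit's source dial round to the record

ROBOT

A 6-joint arm with a two-finger parallel gripper is mounted at the origin on the work surface. World frame = base frame: x ahead of the robot, y to its left, z up, the work surface at z = 0. Lengths are in mm, angles in degrees, forces in N, time in s.
With the tool pointing down it reaches from about 300 to 850 mm from the base axis. Payload 4.2 kg.
Tool frame: the origin (TCP) lies at the very end of the fingers, on their centre line; the grasp point (between the pads) lies env.grip_point_offset behind it (env.grip_point_offset is the distance from the TCP to the grasp point, in mm); z points along the fingers, y is the direction in which the jaws open and shut (so a half turn about z gives the same grasp; the last joint's range is limited). The gripper opens to 91 mm and grips with 3 to 60 N. Pads are 32 mm wide; open, the fingers measure 118 mm over their backs; the gripper's body (76 mm by 178 mm) begins 60 mm behind the grasp point.
Start: joints at [-66.234, 18.312, 89.639, -0, 72.044, -1.146], TCP at [242.212, -521.514, 213.976] pointing down, gripper open.
Joint ranges: [-177.97, 177.97], [-48.28, 115.42], [12.27, 149.76], [-77.06, 257.06], [2.81, 150.46], [-146.56, 146.56]. Speed limits (degrees/s): [147.25, 147.25, 180, 180, 180, 180].

INTERFACE

Orientations are given as [roll, pitch, yaw] about the fixed x, y, z axes, in that order (R = Rz(yaw) Ry(pitch) Rx(roll)).
In Python, from workcell import env, grab_frame, camera_params gives the robot as it stands. The module is installed in compiled form; this text tells all that it offers.
- The arm moves only by the shell command python3 -m creep 'ROWS' [OPENING] [FORCE]. ROWS is a JSON object of lists of equal length, an entry for each row: "offset": the shift along the tool's x, y, z in m, a list of three; "rotation": the turn, a rotation vector about the tool's x, y, z in degrees, a list of three. A call has 1 to 5 rows; each row shifts and turns the commanded pose from where the row before left it, along the tool's axes as they then stand; what a row does not reach is not made up. A row lasts 1/8 s, in which the tool goes at most 62.5 mm and 10.7 degrees, less where a joint would pass 70% of its speed; a pose out of reach is approached as far as the arm can. A call is refused whole if a number of a shift passes 0.0625 or a number of a turn 10.7, either way. A call with a gripper value outside its range is refused whole. OPENING is the closure, from 0 (fully open) to 1 (shut), set as the call begins (- or left out, the last holds). The fingers move at their own pace and stop on an object; FORCE is the grip in N (left out, the last holds). Time passes only in rows, so rows that do not move let the fingers close. It gives the time, the measured TCP pose, the force and the opening at its end, in the units of the state.
- env.state(): the state, without advancing time (a new reading comes with each control period).
- grab_frame(name): name is "scene" or "top" or "wrist"; returns the picture (400x640x3 uint8, red, green, blue); there is no depth.
- camera_params(name): a dict with "mtx" (3x3 intrinsics, pixels), "k1" (the pictures are not rectified: a ray, as slopes to the right and down, at radius r is drawn at 1 + k1 r^2 times it, then the intrinsics apply), "R" (3x3) and "t" (3): a world point X has camera coordinates R X + t. Camera axes: x right, y down, z forward; pixel columns grow to the right and rows downward; lengths in mm; the calibration is good to about 2 mm. A picture is of the moment at which its call begins: read the wrist's pose just before it. camera_params takes no time and is no camera call; for the wrist camera it gives the pose at the moment of the call.
- env.job_done(): hands the job in, once; it reports no verdict.
The state is a dict: "time_s": time; "qpos": joint angles; "qvel": joint speeds; "effort": joint torques, N m; "ee_pos": TCP position; "ee_rot": TCP orientation; "force": force on the tool from outside, world axes, zero at the start; "torque": the same for the moment, N m; "gripper_width": finger opening in mm.
Only numpy, scipy, OpenCV 4.12 (cv2) and the standard library are available. Lean on these libraries where they do the work, as an engineer would, in place of code of your own. Each camera call takes 0.05 s, during which the arm holds its last target.

TASK

Somebody wants to listen to a record: with a fingertip, turn the big knurled dial on top of the listening unit, click by click, until it clicks into place with its pointer at the tile that shows a record (the round disc with a small centre). Do not pick up, push away or knock over any of the things that stand around, nor the metal weight on the unit.

Things in the scene. Friction and masses are not known exactly. Their poses are not given: they have to be found in the camera images.
- dial: the dial: black disc lying flat, 96 mm across its knurled rim (ridges 2.5 mm deep; too wide to pinch), flat top 22 mm above the unit's top plate; flush dark metal disc 48 mm across in the middle, white pointer line 15 to 45 mm from the axis. Origin on the axis at the top plate; -x is the pointer direction. A finger pressed on the top 35 mm off-axis with 5 to 10 N and swept round turns it
- dial_top (a point): centre of the dial's top face, on its axis, 82 mm above the table
- dial_aim (a point): turns with the dial: point 82 mm from its axis in the pointer direction, 3 mm above the top plate. Starts over the off tick. Clicks (detents) every 36 degrees, at the tick and at the middle of each tile; let go elsewhere the dial swings to the nearest. It resists, up to about 0.07 N m (2 N at 35 mm), to halfway between clicks, then snaps on. End stops 14 degrees past the outer tiles
- unit: listening unit, fixed: wooden case 250 (x) x 280 (y) x 60 mm tall with grey top plate; origin at the centre of its underside, -x side (speaker slots) towards the robot; dial axis at (0.020, 0) in its frame. A small white tick on the -x side of the dial marks off. Four tiles stand 82 mm from the dial axis, one and two clicks either side of the tick, in any order
- tile_record: black plastic tile 38 x 38 x 2 mm lying on the unit's top plate; origin at the centre of its underside; its picture is in white: a record (round disc 34 mm across with a small black centre). The wanted position
- tile_tape: black plastic tile 38 x 38 x 2 mm lying on the unit's top plate; origin at the centre of its underside; its picture is in white: a cassette (34 x 21 mm rectangle with two black dots)
- tile_bars: black plastic tile 38 x 38 x 2 mm lying on the unit's top plate; origin at the centre of its underside; its picture is in white: three bars of growing length
- tile_phones: black plastic tile 38 x 38 x 2 mm lying on the unit's top plate; origin at the centre of its underside; its picture is in white: headphones (an arch, thin line)
- record_weight: record weight (steel puck, 54 mm wide, 30 mm tall) standing on the unit's top plate, about 0.13 m from the dial axis at the unit's back right corner; loose, a bystander. Origin at the centre of its underside
- tape_roll: roll of packing tape lying flat, 100 mm wide, 48 mm tall, just left of the unit; loose, a bystander. Origin at the centre of its underside
- record_brush: wooden record brush 120 x 45 x 38 mm lying just right of the unit; loose, a bystander. Origin at the centre of its underside
- mug: white mug, 80 mm wide, 90 mm tall; loose, a bystander. Origin at the centre of its underside
- headphones: dark headphones lying on the table, about 120 x 160 mm, 68 mm tall; loose, a bystander. Origin at the centre of its underside
- marker_pen: marker pen lying on the table, about 135 mm long, 18 mm thick; loose, a bystander. Origin at the centre of its underside
- sleeves: stack of square record sleeves 190 x 190 x 20 mm on the table at the left, fixed

How it is judged (in metres and radians):
On the way, in this order (a step that is already met when the one before it is completed fails the run):
1. a finger touches the dial (contact force between the fingers and dial above 0.5 N), for 0.05 s.
2. the pointer comes to the record tile (horizontal distance between dial_aim and tile_record below 0.01 m), for 0.2 s.
At the end, for the whole second after the job is handed in: the dial rests clicked in with its pointer at the record tile (the point 82 mm out on the pointer line within 10 mm of the tile's centre, about 7 degrees), standing still, and every loose bystander within 25 mm of where it began (horizontal distance between dial_aim and tile_record below 0.01 m and angular speed of dial below 0.1 rad/s and distance of each of record_weight, tape_roll, record_brush, mug, headphones, marker_pen from where it was at the start of the episode below 0.025 m); the robot touches nothing.
It fails at once if record weight, tape roll, record brush: one of these lifted, knocked over or shoved more than 25 mm (distance of any of record_weight, tape_roll, record_brush from where it was at the start of the episode above 0.025 m or angle between any of record_weight, tape_roll, record_brush's own z axis and vertical above 0.5 rad).
It fails at once if mug, headphones, marker pen: one of these lifted, knocked over or shoved more than 25 mm (distance of any of mug, headphones, marker_pen from where it was at the start of the episode above 0.025 m or angle between any of mug, headphones, marker_pen's own z axis and vertical above 0.5 rad).
It also fails if it takes over 40 s, if anything falls off the work surface, if the arm or the gripper's body presses on something with over 40 N, if the wrist force passes 120 N, or if a joint passes its speed limit or range.

## Working session

There is one attempt and no reset: what is moved stays moved. The work goes in short steps, Python scripts to look and compute and a shell command to move; the robot and the scene stay as the last step left them, time stands still between calls to the robot, and variables do not carry over. Pictures are saved under pics/ and viewed, and the job is handed in when it is done.

```bash
mkdir -p pics; python3 - <<'E'
from workcell import env, grab_frame, camera_params
import cv2
for n in ("scene","top"):
    cv2.imwrite(f"pics/{n}0.png",cv2.cvtColor(grab_frame(n),cv2.COLOR_RGB2BGR))
s=env.state();print(s, env.grip_point_offset)
E
```

```text
{'time_s': 0.1, 'qpos': array([-6.62332682e+01,  1.83454032e+01,  8.96975444e+01, -9.96009114e-04,
        7.20425315e+01, -1.14538418e+00]), 'qvel': array([-0.12830968, -0.10759639, -0.23035113, -0.06442008,  0.01326879,
        0.00661178]), 'effort': array([-2.92833902e-04, -4.13334560e+01, -2.32509595e+01,  7.28227082e-02,
        4.22252517e-02, -5.34046058e-05]), 'ee_pos': array([ 242.03256432, -521.10417249,  213.24283782]), 'ee_rot': array([-1.79914519e+02, -7.61833839e-04,  2.49124232e+01]), 'force': array([-0.21138388, -0.03627683, -0.50604299]), 'torque': array([ 0.00346227, -0.04875617, -0.02859482]), 'gripper_width': 91.23740410179099} 18.8
```

View pics/top0.png

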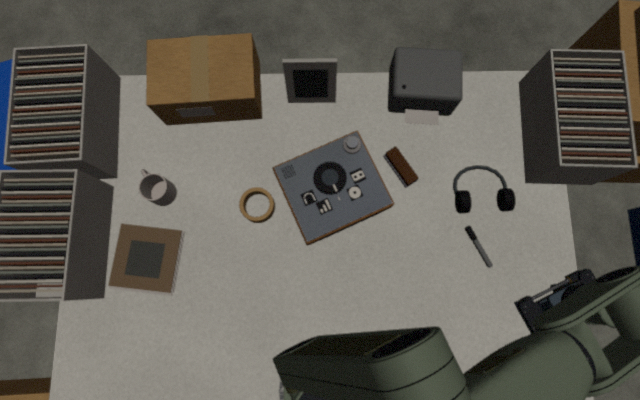

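View pics/scene0.png

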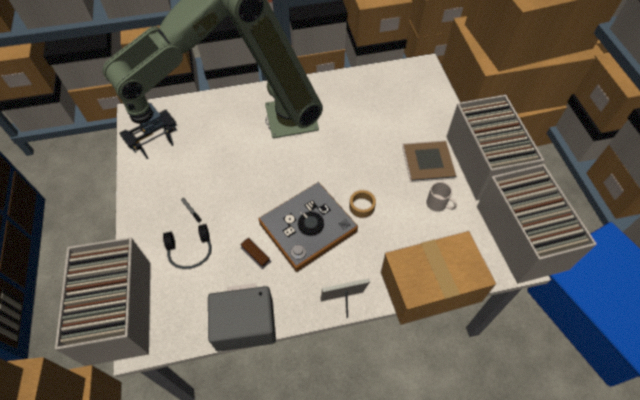

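```bash
cat > h.py <<'E'
from workcell import env, grab_frame, camera_params
import cv2, numpy as np
def ray(p,uv):
    m=p["mtx"];d=np.array([(uv[0]-m[0][2])/m[0][0],(uv[1]-m[1][2])/m[1][1]])
    x=d.copy()
    for _ in range(20): x=d/(1+p["k1"]*(x@x))
    return x
def px2w(p,uv,z):
    x=ray(p,uv);R=np.array(p["R"]);t=np.array(p["t"])
    d=R.T@np.array([x[0],x[1],1]);c=-R.T@t
    return c+d*(z-c[2])/d[2]
def w2px(p,X):
    c=np.array(p["R"])@np.array(X)+np.array(p["t"]);x=c[:2]/c[2];x=x*(1+p["k1"]*(x@x))
    m=np.array(p["mtx"]);return m[:2,:2]@x+m[:2,2]
E
python3 - <<'E'
from h import *
im=cv2.imread("pics/top0.png")
c=im[120:250,260:430];cv2.imwrite("pics/top0z.png",cv2.resize(c,None,fx=4.5,fy=4.5,interpolation=cv2.INTER_CUBIC))
p=camera_params("top");print(p)
for n,uv,z in [("dial",(330,177),82),("rec",(355,193),62),("tape",(358,175),62),("bars",(323,206),62),("ph",(309,198),62),("weight",(352,143),90),("roll",(257,205),48),("brush",(400,166),38),("mugtop",(153,186),90),("hp",(484,190),30),("pen",(479,246),10),("c1",(273,168),60),("c2",(359,131),60),("c3",(394,204),60),("c4",(307,242),60)]:
    print(n,px2w(p,uv,z).round(1))
E
```

```text
{'mtx': array([[437.62866917,   0.        , 324.10600904],
       [  0.        , 437.62866917, 195.75544423],
       [  0.        ,   0.        ,   1.        ]]), 'k1': 0.004463159797191995, 'R': array([[-1.20436044e-02, -9.99925384e-01, -2.04391727e-03],
       [-9.79731821e-01,  1.22090768e-02, -1.99941235e-01],
       [ 1.99951271e-01, -4.05522355e-04, -9.79805759e-01]]), 't': array([  -7.54591465,  537.46592066, 1208.4031079 ])}
dial [585.9 -31.5  82. ]
rec [ 542.7 -102.9   62. ]
tape [ 595.8 -113.    62. ]
bars [506.  -10.6  62. ]
ph [529.7  29.2  62. ]
weight [683.7 -96.1  90. ]
roll [513.8 180.   48. ]
brush [ 627.8 -240.1   38. ]
mugtop [564.1 467.2  90. ]
hp [ 553.7 -485.3   30. ]
pen [ 391.2 -464.    10. ]
c1 [620.4 133.6  60. ]
c2 [ 730.5 -119.8   60. ]
c3 [ 509.6 -213.7   60. ]
c4 [404.1  35.6  60. ]
```

View pics/top0z.png

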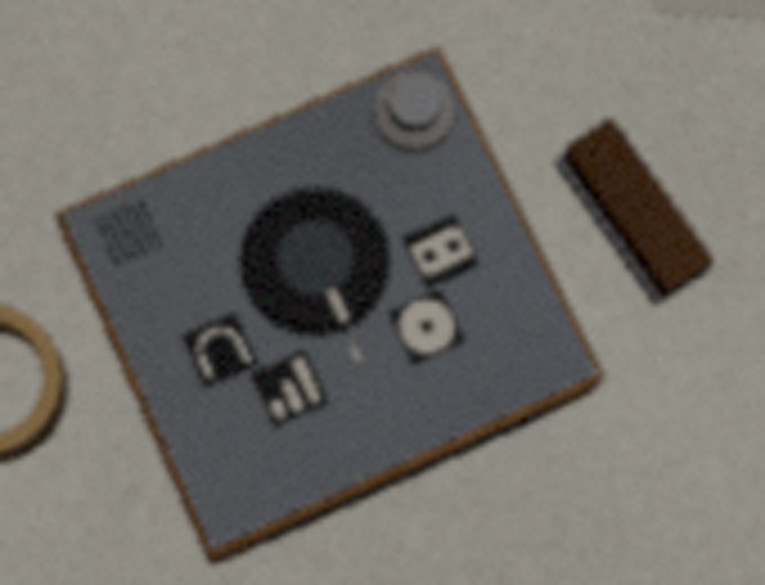

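The record tile is one click from the pointer, counterclockwise seen from above (zoomed pixel (428,327)). The pointer is at the tick, (340,305), and the dial axis is at about (586,-31) mm. The weight is at zoomed pixel (413,105), the brush is off to the right and the roll to the left, and the transit is clear at z=213. I'll close the gripper and move towards the dial.

```bash
python3 -m creep '{"offset":[[0.0517,-0.0265,0],[0.0517,-0.0265,0],[0.0517,-0.0265,0],[0.0517,-0.0265,0],[0.0517,-0.0265,0]],"rotation":[[0,0,0],[0,0,0],[0,0,0],[0,0,0],[0,0,0]]}' 1 20
python3 -m creep '{"offset":[[0.0517,-0.0265,0],[0.0517,-0.0265,0],[0.0517,-0.0265,0],[0.0,0.0,0],[0,0,0]],"rotation":[[0,0,0],[0,0,0],[0,0,0],[0,0,0],[0,0,0]]}'
python3 - <<'E'
from h import *
p=camera_params("wrist");s=env.state();im=grab_frame("wrist")
cv2.imwrite("pics/w1.png",cv2.cvtColor(im,cv2.COLOR_RGB2BGR))
np.save("w1.npy",p,allow_pickle=True);print(s["ee_pos"],s["ee_rot"],s["force"],s["time_s"],s["gripper_width"])
print("dial px",w2px(p,[585.7,-31.1,82]), "tcp px",w2px(p,s["ee_pos"]))
E
```

```text
time_s: 0.72
ee_pos: [421.6, -290.8, 213.7]
ee_rot: [-180.0, 0.0, 24.9]
force: [0.5, -0.7, 0.4]
gripper_width: 43.9
time_s: 1.35
ee_pos: [527.5, -155.1, 213.5]
ee_rot: [-180.0, 0.1, 25.0]
force: [-0.3, -0.7, 0.5]
gripper_width: 0.6
[ 527.49939406 -155.09600595  213.47311384] [-1.79979122e+02  8.28021014e-02  2.49503166e+01] [-0.29179438 -0.70739637  0.5449176 ] 1.35 0.5774905678835409
dial px [218.37306527  72.57239129] tcp px [318.5466872  245.86209102]
```

View pics/w1.png

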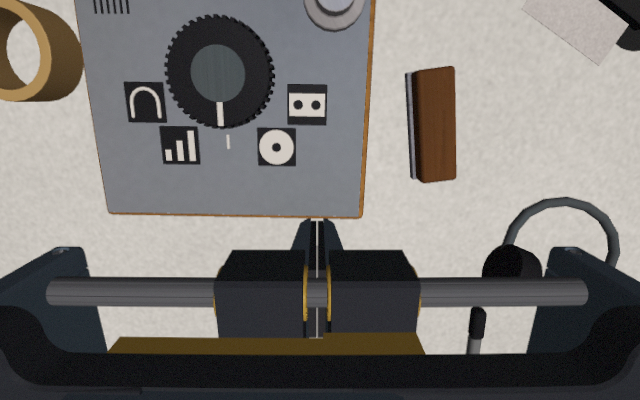

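The wrist view shows the dial at pixel (218,71), which agrees with my estimate of (218,73). The record tile is at (276,147), and the closed fingertips are narrow. Next I go above the dial's right-hand side and descend to about 10 mm above its top.

```bash
python3 -m creep '{"offset":[[0.0525,-0.0265,0],[0.0525,-0.0265,0.01],[0,0,0.053],[0,0,0.050],[0,0,0.008]],"rotation":[[0,0,0],[0,0,0],[0,0,0],[0,0,0],[0,0,0]]}'
python3 -m creep '{"offset":[[0,0,0],[0,0,0]],"rotation":[[0,0,0],[0,0,0]]}'
python3 - <<'E'
from h import *
p=camera_params("wrist");s=env.state();im=grab_frame("wrist")
cv2.imwrite("pics/w2.png",cv2.cvtColor(im,cv2.COLOR_RGB2BGR))
print(s["ee_pos"],s["ee_rot"],s["force"],s["time_s"],s["gripper_width"])
print("dial px",w2px(p,[585.7,-31.1,82]))
E
```

```text
time_s: 2.02
ee_pos: [597.8, -63.8, 89.7]
ee_rot: [-179.8, 0.4, 24.8]
force: [0.1, -1.0, -0.5]
gripper_width: 0.6
time_s: 2.28
ee_pos: [602.5, -63.6, 95.4]
ee_rot: [179.9, -0.2, 24.9]
force: [-0.5, 0.4, 0.0]
gripper_width: 0.7
[602.48646112 -63.58517664  95.44939414] [179.85187385  -0.22619172  24.85528751] [-0.49195648  0.42246272  0.02127391] 2.275 0.7241399571807249
dial px [259.52771846 239.06599882]
```

View pics/w2.png

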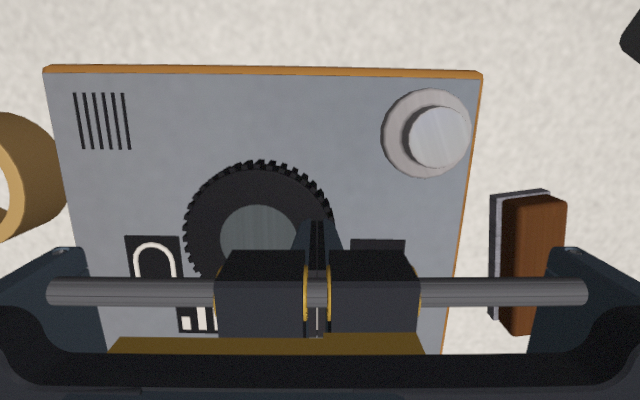

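The tip is over the dial's right part (dial centre at about (258,240)), outside the metal disc. I'll let it settle, then lower it in small steps.

```bash
python3 -m creep '{"offset":[[0,0,0.003],[0,0,0.002],[0,0,0],[0,0,0]],"rotation":[[0,0,0],[0,0,0],[0,0,0],[0,0,0]]}'
python3 -m creep '{"offset":[[0,0,0.002],[0,0,0.002],[0,0,0]],"rotation":[[0,0,0],[0,0,0],[0,0,0]]}'
```

```text
time_s: 2.82
ee_pos: [600.9, -62.7, 87.9]
ee_rot: [180.0, 0.0, 24.9]
force: [-0.4, -0.3, -0.8]
gripper_width: 0.3
time_s: 3.2
ee_pos: [600.7, -62.7, 83.6]
ee_rot: [-180.0, 0.0, 24.9]
force: [-0.7, -0.2, 0.2]
gripper_width: 0.2
```

```bash
python3 -m creep '{"offset":[[0,0,0.002],[0,0,0]],"rotation":[[0,0,0],[0,0,0]]}'
python3 -m creep '{"offset":[[0,0,0.001],[0,0,0]],"rotation":[[0,0,0],[0,0,0]]}'
```

```text
time_s: 3.45
ee_pos: [601.2, -62.8, 82.3]
ee_rot: [180.0, -0.0, 24.9]
force: [-0.2, 0.1, 2.4]
gripper_width: 0.4
time_s: 3.7
ee_pos: [601.3, -62.7, 82.2]
ee_rot: [180.0, -0.1, 24.9]
force: [-2.5, 0.9, 7.7]
gripper_width: 0.2
```

Contact at 7.7 N. Next I sweep counterclockwise about the dial axis, 6° a row.

```bash
python3 -m creep '{"offset":[[0.00367,-0.00019,0.0003],[0.00367,-0.00019,0],[0.00367,-0.00019,0]],"rotation":[[0,0,-6],[0,0,-6],[0,0,-6]]}'
```

```text
time_s: 4.08
ee_pos: [610.0, -56.3, 82.2]
ee_rot: [-180.0, -0.0, 43.1]
force: [-3.3, 1.3, 9.9]
gripper_width: 0.6
```

```bash
python3 -m creep '{"offset":[[0.00367,-0.00019,0],[0.00367,-0.00019,0],[0.00367,-0.00019,0],[0,0,0]],"rotation":[[0,0,-6],[0,0,-6],[0,0,-6],[0,0,0]]}'
python3 - <<'E'
from h import *
s=env.state()
for n in("wrist","scene","top"):
    im=cv2.cvtColor(grab_frame(n),cv2.COLOR_RGB2BGR)
    if n=="scene": im=cv2.resize(im[170:280,240:370],None,fx=5,fy=5,interpolation=cv2.INTER_CUBIC)
    if n=="top": im=cv2.resize(im[120:250,260:430],None,fx=4.5,fy=4.5,interpolation=cv2.INTER_CUBIC)
    cv2.imwrite(f"pics/{n}3.png",im)
print(s["ee_pos"],s["force"],s["torque"])
E
```

```text
time_s: 4.58
ee_pos: [616.7, -47.2, 82.2]
ee_rot: [-180.0, -0.0, 60.9]
force: [-3.3, 2.0, 10.1]
gripper_width: 0.4
[616.66067315 -47.23170846  82.18132286] [-3.33336697  1.9727334  10.14166293] [ 0.34922282  0.59231075 -0.02109556]
```

View pics/wrist3.png

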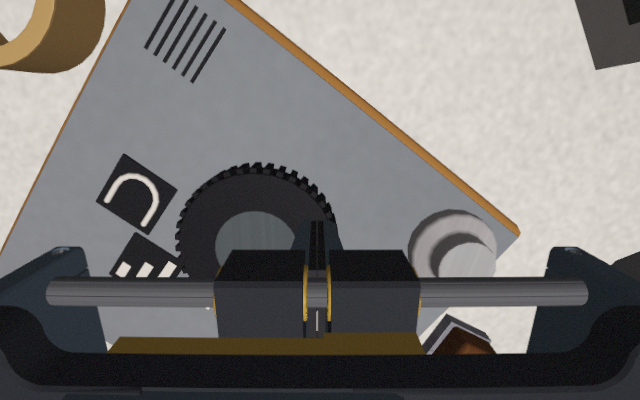

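View pics/scene3.png

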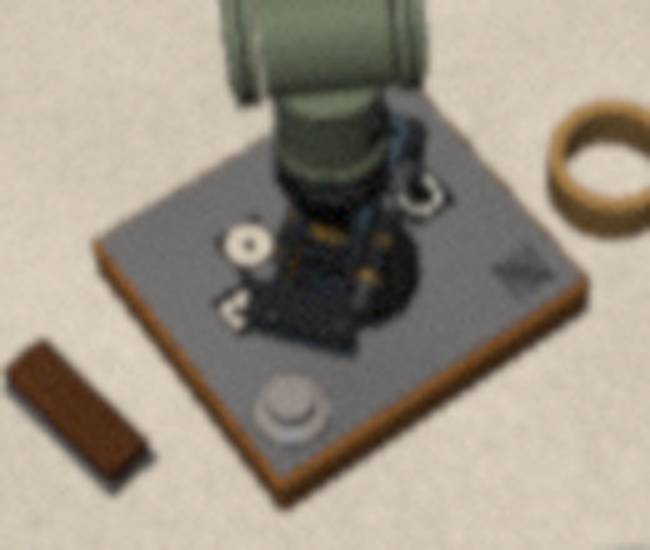

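View pics/top3.png

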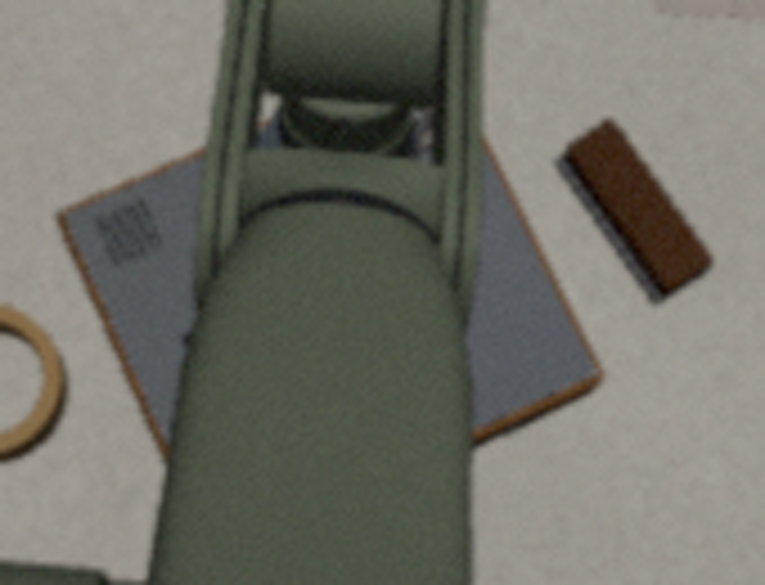

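The gripper hides the pointer, but the tangential force has fallen to about 0, which fits a detent. I'll lift straight up, back off and look.

```bash
python3 -m creep '{"offset":[[0,0,-0.004],[0,0,-0.03],[0,0,-0.05],[0,0,-0.05],[0,0,0]],"rotation":[[0,0,0],[0,0,0],[0,0,0],[0,0,0],[0,0,0]]}'
python3 -m creep '{"offset":[[-0.05,0.02,0],[-0.05,0.02,0],[-0.03,0.02,0],[0,0,0],[0,0,0]],"rotation":[[0,0,0],[0,0,0],[0,0,0],[0,0,0],[0,0,0]]}'
python3 - <<'E'
from h import *
p=camera_params("wrist");s=env.state()
for n in("wrist","scene"):
    im=cv2.cvtColor(grab_frame(n),cv2.COLOR_RGB2BGR)
    if n=="scene": im=cv2.resize(im[170:280,240:370],None,fx=5,fy=5,interpolation=cv2.INTER_CUBIC)
    cv2.imwrite(f"pics/{n}4.png",im)
import pickle;pickle.dump(p,open("w4.pkl","wb"))
print(s["ee_pos"],s["force"],w2px(p,[585.7,-31.1,82]),w2px(p,[543.5,-102,62]))
E
```

```text
time_s: 5.35
ee_pos: [619.3, -48.3, 219.3]
ee_rot: [179.5, -0.2, 60.9]
force: [-0.2, 0.0, -0.0]
gripper_width: 0.3
time_s: 5.98
ee_pos: [605.6, -190.1, 213.5]
ee_rot: [-179.9, -0.0, 60.9]
force: [-0.5, 0.4, 0.5]
gripper_width: 0.6
[ 605.62351414 -190.14939392  213.49677878] [-0.49892286  0.36826934  0.50307093] [208.43320571  44.13853342] [219.88506471 137.76270722]
```

View pics/wrist4.png

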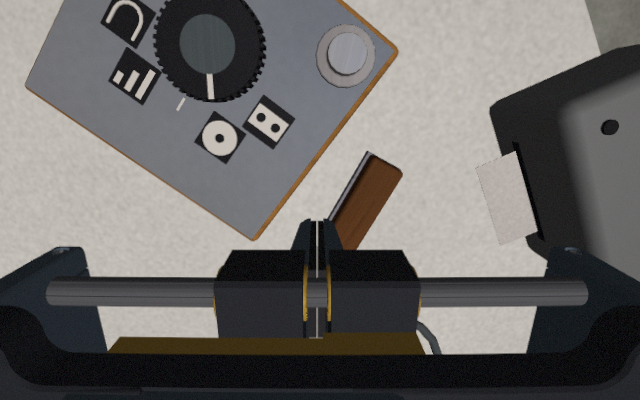

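View pics/scene4.png

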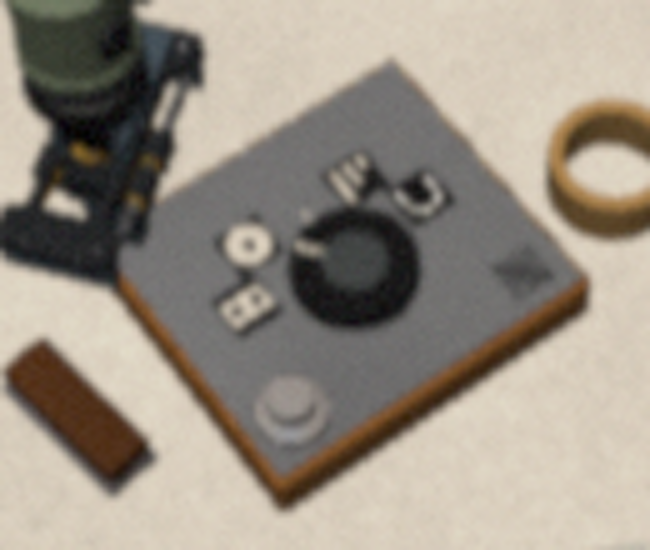

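```bash
python3 - <<'E'
from h import *
import pickle;p=pickle.load(open("w4.pkl","rb"))
im=cv2.imread("pics/wrist4.png")
cv2.imwrite("pics/wrist4z.png",cv2.resize(im[0:170,130:320],None,fx=4,fy=3.5,interpolation=cv2.INTER_CUBIC))
g=cv2.cvtColor(im,cv2.COLOR_BGR2GRAY)
def cen(x0,x1,y0,y1,th=150):
    m=(g[y0:y1,x0:x1]>th);ys,xs=np.nonzero(m);return np.array([xs.mean()+x0,ys.mean()+y0]),m.sum()
pt,n=cen(203,218,70,100);rc,n2=cen(200,238,120,157)
print(pt,n,rc,n2)
P=px2w(p,pt,82);Rr=px2w(p,rc,62)
for C in (np.array([585.7,-31.1]),px2w(p,(208,43.5),82)[:2]):
    a=np.degrees(np.arctan2(*(P[:2]-C)[::-1]));b=np.degrees(np.arctan2(*(Rr[:2]-C)[::-1]))
    print(C,P,Rr,a%360,b%360,np.linalg.norm(P[:2]-C),np.linalg.norm(Rr[:2]-C))
E
```

```text
[210.03816794  85.97709924] 131 [219.20117647 137.52470588] 850
[585.7 -31.1] [567.54267658 -60.51086908  82.        ] [ 543.03592124 -101.47181302   62.        ] 238.31015391155523 238.77296667453464 34.56425341450049 82.29468807110983
[585.6591588  -30.48822991] [567.54267658 -60.51086908  82.        ] [ 543.03592124 -101.47181302   62.        ] 238.8920692166963 239.01660973252748 35.0651649249167 82.79740003279254
```

View pics/wrist4z.png

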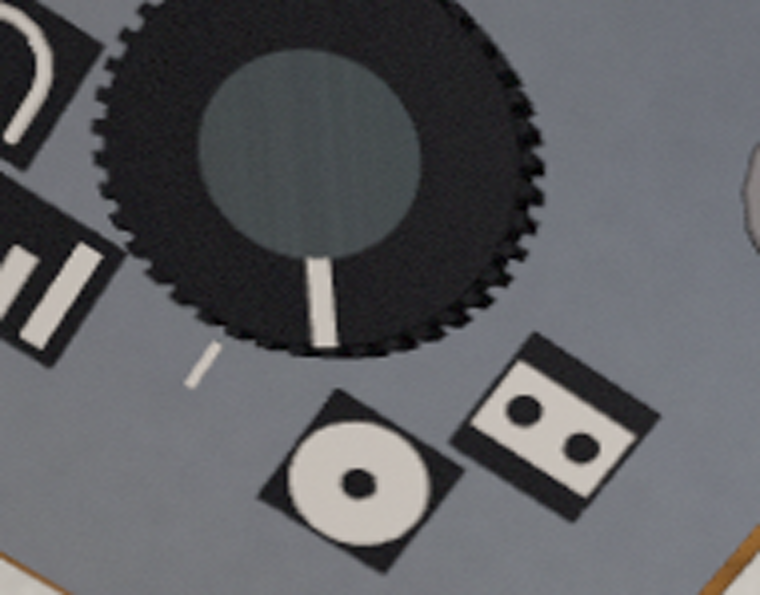

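The pointer is at 238.3–238.9° and the record tile at 238.8–239.0°, so they agree to within about 0.5°. The weight, brush and roll look unmoved, and the arm is clear at z=213. I'm handing in.

```bash
python3 -c "
from workcell import env
s=env.state();print(s['time_s'],s['force'].round(2));env.job_done()"
```

```text
6.075 [ 0.18 -0.19 -0.39]
the job is handed in; nothing more can be done
```

I turned the dial one click (36°) counterclockwise, and its pointer now rests at the record tile. I did it with the closed fingertips pressed on the dial 35 mm off-axis at about 8–10 N, then lifted off and backed away before handing in at about 6 s.

- **Pointer:** the last wrist picture puts the pointer within about 0.5° of the record tile's centre direction; the limit is about 7°. That picture was taken about 1.4 s after the sweep ended, with the finger off the dial.
- **Bystanders:** the weight, brush and tape roll look unmoved in the last pictures. I did not check the mug, headphones and pen again, but the arm never went near the mug and passed well above the other two.
- **Robot:** it was clear of everything, about 213 mm above the table, with a force reading near zero.

No check failed or disagreed. The pointer was hidden by the gripper during the sweep, so I could only confirm it after lifting off.

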